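Crack open the camera dry box for a new drying cartridge

ROBOT

A 6-joint arm with a two-finger parallel gripper is mounted at the origin on the work surface. World frame = base frame: x ahead of the robot, y to its left, z up, the work surface at z = 0. Lengths are in mm, angles in rad, forces in N, time in s.
With the tool pointing down it reaches from about 275 to 875 mm from the base axis. Payload 12.5 kg.
Tool frame: the origin (TCP) lies at the very end of the fingers, on their centre line; the grasp point (between the pads) lies 19 mm behind it; z points along the fingers, y is the direction in which the jaws open and shut (so a half turn about z gives the same grasp; the last joint's range is limited). The gripper opens to 85 mm and grips with 20 to 120 N. Pads are 22 mm wide; open, the fingers measure 114 mm over their backs; the gripper's body (76 mm by 85 mm) begins 54 mm behind the grasp point. The pads swing forward as they close: fully open they stand 13 mm farther back than shut.
Start: joints at [-1.282, 0.351, 1.652, -0, 1.139, -0.085], TCP at [200.853, -511.998, 203.29] pointing down, gripper open.
Joint ranges: [-2.75, 2.75], [-0.79, 2.1], [0.01, 2.65], [-1.57, 4.71], [0.07, 3.14], [-2.87, 2.87]. Speed limits (rad/s): [2.22, 2.22, 2.79, 3.14, 3.14, 3.14].

INTERFACE

Orientations are given as a 3x3 rotation matrix whose columns are the frame's x, y, z axes.
In Python, from plant import manip, imaging, ticket gives the robot as it stands.
- The arm moves only by the tool carry_out, never from a script. Its argument "moves" is a list of rows, each an object with "grip": the gripper command: -1 is fully open, 1 is shut, values between are in proportion; "offset": the shift along the tool's x, y, z in units of 25 mm (1.0 is 25 mm), a list of three; "delta_rot": the turn, a rotation vector about the tool's x, y, z in units of 5 degrees (1.0 is 5 degrees), a list of three. A call has 1 to 5 rows; each row shifts and turns the pose as measured when the row begins, along the tool's axes as they then stand; what a row does not reach is not made up. A row lasts 1/10 s, in which the tool goes at most 50 mm and 8.59 degrees, less where a joint would pass 70% of its speed; a pose out of reach is approached as far as the arm can. A call is refused whole if a number of a shift passes 1 or a number of a turn 1, either way. A call with a gripper value outside its range is refused whole. The fingers move at their own pace and stop on an object; the grip force is fixed at half the most. Time passes only in rows, so rows that do not move let the fingers close. It gives the time, the measured TCP pose, the force and the opening at its end, in the units of the state.
- manip.read_state(): the state, without advancing time (a new reading comes with each control period).
- imaging.get_image(name): name is "side" or "top" or "wrist"; returns a dict with "frame" (420x560x3 uint8, red, green, blue), "depth" (420x560 float32, mm along the optical axis (not along the pixel's ray), 0 where there is no reading), "fx", "fy", "cx", "cy" (pixels), "distortion" ([k1, k2, p1, p2, k3] as OpenCV has them; the pictures are not rectified), "position" and "orientation" of the camera in the world. Camera axes: x right, y up, looking along -z (the intrinsics and any distortion apply to the point x, -y, -z); pixel columns grow to the right and rows downward; lengths in mm; the calibration is good to about 2 mm. A picture is of the moment at which its call begins.
- ticket.sign_off(): hands the job in, once; it reports no verdict.
The state is a dict: "clock": time; "q": joint angles; "joint_velocities": joint speeds; "joint_efforts": joint torques, N m; "ee_pos": TCP position; "eef_rot": TCP orientation; "force": force on the tool from outside, world axes, zero at the start; "torque": the same for the moment, N m; "grip_width": finger opening in mm.
Only numpy, scipy, OpenCV 4.12 (cv2) and the standard library are available. Lean on these libraries where they do the work, as an engineer would, in place of code of your own. Each camera call takes 0.05 s, during which the arm holds its last target. There are 200 camera calls.

TASK

A colleague is about to swap the drying cartridge of the camera dry box, whose lid is stuck to its rubber seal. Slide the flat drying cartridge along the desk, without lifting it, until it lies with a long side up against the middle of the front of the box; only then pull the lid up past the point where the seal lets go, and finish while still holding it just ajar, about 4 cm open at the front edge, so that the cartridge can be slipped in and the dry air stays inside. Never let the lid fly wide open, and leave the pump bottle, tape dispenser and stapler where they are.

Things in the scene. Friction and masses are not known exactly. Their poses are not given: they have to be found in the camera images.
- drybox: the camera dry box: a clear tub 180 deep (own x) x 240 wide (own y) x 120 high, fixed on the desk, 136 high with its lid. Origin at the centre of its underside, z up. Its front is its own -x side: flat wall at x = -90 mm, with a round hygrometer and two clips already hanging open, which stick out at most 13 mm, all over 45 mm above the desk. The lid's hinge is along the +x side
- lid: the box's lid: grey frame, clear window, black pull handle; about 200 x 254 mm, 0.4 kg. Origin in the middle of the hinge axis, which lies 98 mm behind (box +x) the box's centre, 120 mm above the desk. Axes as the box's when shut; it opens by turning about its own +y, the front edge (198 mm ahead of the axis) rising: 0.2 rad is 40 mm open there. Let go, it falls shut
- lid_handle (a point): middle of the pull handle's bar: round, 13 mm thick, along the box's own y, straight and free over 85 mm, its posts 104 mm apart. With the lid shut it is 70 mm ahead (box -x) of the box's centre, 176 mm above the desk and 40 mm above the lid's flat top (168 mm ahead of and 56 mm above the hinge axis). It moves with the lid
- cartridge: the drying cartridge: a loose flat white slotted plastic case, 70 (own x) x 100 (own y, the long way) x 22 high, about 0.2 kg, lying flat on the desk before the box's front. Origin at the centre of its underside, z up
- pump_bottle: bystander: hand-wash pump bottle, 68 across, 178 high, standing; origin at the centre of its underside
- tape_dispenser: bystander: desk tape dispenser, about 45 x 150 x 84 high; origin at the centre of its underside, long along own y
- stapler: bystander: desk stapler, about 36 x 130 x 52 high; origin at the centre of its underside, long along own y
- seal (a point): middle of the springy rubber seal along the inside of the tub's front rim, 110 mm above the desk, hidden under the lid. It grips the shut lid: pulled up at the handle, the lid resists with 14 to 20 N in the first 2 mm, then less and less, and is free after about 12 mm, where only some 3 N of its weight is left
Mind the look-alikes: they are no part of the job. Of the things like the cartridge, leave any that is turquoise; of the rest the larger one is meant.

How it is judged (in metres and radians):
On the way, in this order (a step that is already met when the one before it is completed fails the run):
1. the cartridge lies with a long side against the middle of the box's front, the lid still shut (x of cartridge in the frame of drybox above -0.145 m and y of cartridge in the frame of drybox between -0.035 and 0.035 m and angle between the x axis of cartridge and the x axis of drybox, either way round below 0.25 rad and angle between lid's own z axis and vertical below 0.02 rad), for 0.2 s.
2. the lid has broken free of its seal (angle between lid's own z axis and vertical above 0.06 rad), for 0.1 s.
At the end, for the whole second after the job is handed in: Fingers alone hold the lid still, 0.13 to 0.31 rad open (26 to 60 mm at the front edge). The cartridge lies flat on the desk, a long side against the box front (gap up to 20 mm, turned under 0.25 rad), its middle within 35 mm of the middle of the front; bystanders moved under 20 mm (angle between lid's own z axis and vertical between 0.13 and 0.31 rad and angular speed of lid below 0.05 rad/s and contact force between lid and the fingers above 0.5 N and contact force between lid and cartridge below 0.1 N and x of cartridge in the frame of drybox between -0.145 and -0.11 m and y of cartridge in the frame of drybox between -0.035 and 0.035 m and angle between the x axis of cartridge and the x axis of drybox, either way round below 0.25 rad and height (world z) of cartridge below 0.006 m and angle between cartridge's own z axis and vertical below 0.1 rad); the arm keeps its last pose, push and grip.
It fails at once if the lid flies wide open (more than 0.5 rad, about 10 cm at the front edge) (angle between lid's own z axis and vertical above 0.5 rad).
It fails at once if the cartridge is lifted or tipped up instead of slid (height (world z) of cartridge above 0.015 m or angle between cartridge's own z axis and vertical above 0.3 rad).
It fails at once if a bystander is shoved away by more than 20 mm (distance of any of pump_bottle, tape_dispenser, stapler from where it was at the start of the episode above 0.02 m).
It also fails if it takes over 58 s, if anything falls off the work surface, if the arm or the gripper's body presses on something with over 40 N, if the wrist force passes 120 N, or if a joint passes its speed limit or range.

## Working session

There is one attempt and no reset: what is moved stays moved. The work goes in short steps, Python scripts to look and compute and a tool call to move; the robot and the scene stay as the last step left them, time stands still between calls to the robot, and variables do not carry over. Pictures are saved under pics/ and viewed, about 8 in all and at most 12, crops included, and the job is handed in when it is done.

Besides the shell and the picture viewer there is one more tool, called after ">>>" as name(argument=value, ...), one argument or row to a line, values as JSON. carry_out: Moves the arm, as the interface text tells. Its arguments: {"type":"object","properties":{"moves":{"type":"array","items":{"type":"object","properties":{"grip":{"type":"number"},"offset":{"type":"array","items":{"type":"number"}},"delta_rot":{"type":"array","items":{"type":"number"}}}}}},"required":["moves"]}

```bash
mkdir -p pics
cat > h.py <<'E'
import numpy as np,cv2
from plant import manip,imaging,ticket
def cast(c,u,v,z=None):
    K=np.array([[c['fx'],0,c['cx']],[0,c['fy'],c['cy']],[0,0,1.]])
    p=cv2.undistortPoints(np.array([[[u,v]]],float),K,np.array(c['distortion'],float))[0,0]
    d=np.array([p[0],-p[1],-1.]); R=np.array(c['orientation']); o=np.array(c['position'])
    w=R@d
    t=(z-o[2])/w[2] if z is not None else float(c['depth'][int(round(v)),int(round(u))])
    return o+t*w
E
python3 - <<'E'
from h import *
import pickle
for n in ('top','side'):
    c=imaging.get_image(n); pickle.dump(c,open(n+'.pkl','wb'))
    cv2.imwrite(f'pics/{n}0.png',c['frame'][:,:,::-1])
    print(n,c['position'],np.round(c['orientation'],2).tolist(),c['fx'])
s=manip.read_state();print(s)
E
```

```text
top [ 379.09411207   21.59555886 1580.13725901] [[-0.02, 0.99, -0.12], [-1.0, -0.02, -0.0], [-0.01, 0.12, 0.99]] 524.6023572890033
side [ 170.86085267  760.190685   1121.96101951] [[-0.89, 0.36, -0.28], [-0.45, -0.68, 0.57], [0.02, 0.63, 0.77]] 459.7518672960584
{'clock': 0.1, 'q': array([-1.28160341e+00,  3.51157621e-01,  1.65233768e+00,  1.71447150e-05,
        1.13908381e+00, -8.46040211e-02]), 'joint_velocities': array([-0.00307347, -0.00111509, -0.0017348 ,  0.00048104,  0.00067853,
       -0.00063318]), 'joint_efforts': array([ 7.69136095e-04, -5.06834900e+01, -2.91876251e+01, -9.95136202e-05,
        2.69408360e-03, -3.72361376e-05]), 'ee_pos': array([ 200.77145198, -511.71318348,  202.83433204]), 'eef_rot': array([[ 9.30950232e-01,  3.65145990e-01, -2.66391539e-04],
       [ 3.65146074e-01, -9.30949753e-01,  9.49934572e-04],
       [ 9.88676621e-05, -9.81613635e-04, -9.99999513e-01]]), 'force': array([0.85625015, 0.17066929, 0.87446685]), 'torque': array([-0.02450303,  0.01660802,  0.01145088]), 'grip_width': 85.49626376255637}
```

View pics/top0.png

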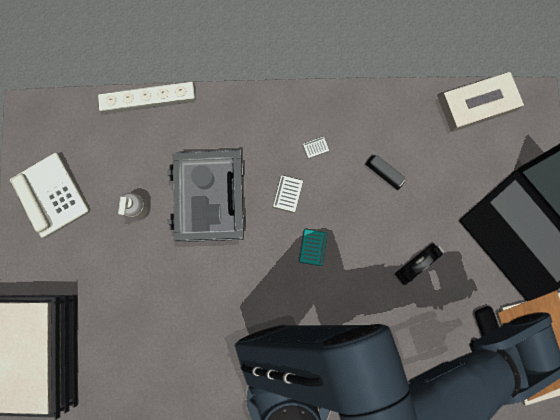

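View pics/side0.png

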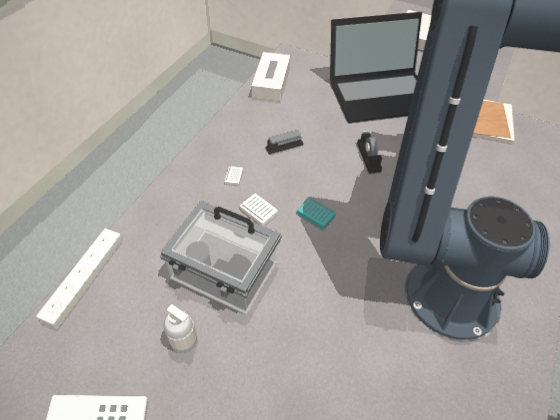

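The top view shows the box at (208,195), with its handle at (231,190), so the front faces image right (world -y). Three things could be taken for the cartridge:
- the white one at (288,193)
- a smaller white one at (316,147)
- the turquoise one at (313,247)

I choose the larger white one at (288,193).

Run:
```python
from h import *
import pickle
c=pickle.load(open('top.pkl','rb')); f=c['frame']
hsv=cv2.cvtColor(f,cv2.COLOR_RGB2HSV)
def rect(m,z,lab,off=(0,0)):
    cs,_=cv2.findContours(m,0,cv2.CHAIN_APPROX_NONE)
    for k in cs:
        if cv2.contourArea(k)<60: continue
        P=np.array([cast(c,u+off[0],v+off[1],z)[:2] for u,v in k[:,0]],np.float32)
        r=cv2.minAreaRect(P); print(lab,np.round(k[:,0].mean(0)+off),np.round(r[0],1),np.round(r[1],1),round(r[2],1))
w=((hsv[:,:,2]>170)&(hsv[:,:,1]<60)).astype(np.uint8)
w[:, :262]=0; w[:125]=0; w[225:]=0; w[:,345:]=0
w=cv2.morphologyEx(w,cv2.MORPH_CLOSE,np.ones((5,5)))
rect(w,22,'white')
b=(hsv[:,:,2]<60).astype(np.uint8); b[:,:222]=0;b[:165]=0;b[225:]=0;b[:,238:]=0
rect(cv2.morphologyEx(b,cv2.MORPH_OPEN,np.ones((2,2))),176,'handle')
d=c['depth']
for nm,(u,v) in dict(lidwin=(205,195),lidframe=(237,215),frame2=(240,170),cart=(288,193),small=(316,147),teal=(313,247),stap=(385,172),tape=(420,262),bottle=(127,205),desk=(270,150)).items():
    print(nm,np.round(cast(c,u,v),0))
x=np.zeros_like(f); 
crop=np.hstack([cv2.resize(f[130:260,155:345],None,fx=4,fy=4)])
cv2.imwrite('pics/crop.png',crop[:,:,::-1])
```

```text
white [288. 193.] [606.3  -9.7] [67.4 97.1] 74.4
white [316. 147.] [746.8 -98.5] [46.6 67.3] 18.7
handle [231. 195.] [583.9 145.6] [118.2  17.1] 0.8
lidwin [590. 223. 136.]
lidframe [532. 135. 135.]
frame2 [658. 124. 138.]
cart [606. -11.  24.]
small [ 747. -100.   15.]
teal [443. -81.  26.]
stap [ 658. -299.   55.]
tape [ 390. -383.   80.]
bottle [566. 440. 147.]
desk [745.  41.   1.]
```

View pics/crop.png

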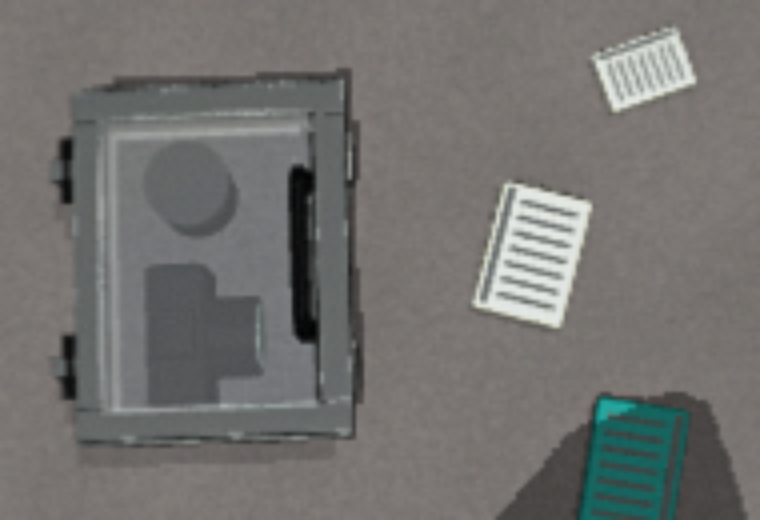

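The crop shows the white slotted case at crop (530,255), measured 67x97, which matches the 70x100 cartridge. The small look-alike at (643,70) measures 47x67. Next I need the box yaw.

Run:
```python
from h import *
import pickle
c=pickle.load(open('top.pkl','rb'))
P=[]
for v in range(130,265):
    for u in range(155,262):
        p=cast(c,u,v)
        if 126<p[2]<146: P.append(p[:2])
P=np.array(P,np.float32); r=cv2.minAreaRect(P); print(len(P),r, np.round(cv2.boxPoints(r),0).tolist())
R=np.array(manip.read_state()['eef_rot']); print(R[:, :2])
```

```text
5952 ((591.4569091796875, 225.7237548828125), (255.36282348632812, 211.12030029296875), 0.8371873497962952) [[462.0, 329.0], [465.0, 118.0], [721.0, 122.0], [718.0, 333.0]]
[[ 9.30950232e-01  3.65145990e-01]
 [ 3.65146074e-01 -9.30949753e-01]
 [ 9.88676621e-05 -9.81613635e-04]]
```

```bash
cat > plan.py <<'E'
import sys,json
from h import *
from scipy.spatial.transform import Rotation as Ro
# usage: plan.py x y z yaw(deg of tool x) [maxrows] [max step mm] -> rows in tool axes/units
x,y,z,yaw=map(float,sys.argv[1:5]); n=int(sys.argv[5]) if len(sys.argv)>5 else 5; ms=float(sys.argv[6]) if len(sys.argv)>6 else 40
s=manip.read_state(); p=np.array(s['ee_pos']); R=np.array(s['eef_rot'])
a=np.radians(yaw); T=np.array([[np.cos(a),np.sin(a),0],[np.sin(a),-np.cos(a),0],[0,0,-1]])
out=[]
for i in range(n):
    d=np.array([x,y,z])-p; L=np.linalg.norm(d); rv=Ro.from_matrix(R.T@T).as_rotvec(degrees=True)
    if L<.5 and np.abs(rv).max()<.5: break
    o=R.T@(d*min(1,ms/max(L,1e-9)))/25; o/=max(1,np.abs(o).max()); r=rv/5; r/=max(1,np.abs(r).max())
    o=np.round(o,2); r=np.round(r,2); out.append((o.tolist(),r.tolist()))
    p=p+R@o*25; R=R@Ro.from_rotvec(r*5,degrees=True).as_matrix()
print('now',s['clock'],np.round(s['ee_pos'],1),'end',np.round(p,1),'yaw',round(np.degrees(np.arctan2(R[1,0],R[0,0])),1),'left',np.round(np.linalg.norm(np.array([x,y,z])-p),1))
for o in out: print(json.dumps(o))
E
python3 plan.py 606 -105 200 90.8 25
```

```text
now 0.1 [ 200.8 -511.7  202.8] end [ 606. -105.  200.] yaw 90.8 left 0.1
[[1.0, -0.44, 0.01], [-0.0, -0.0, -1.0]]
[[1.0, -0.34, 0.01], [-0.0, -0.0, -1.0]]
[[1.0, -0.24, 0.01], [-0.0, -0.0, -1.0]]
[[1.0, -0.15, 0.0], [-0.0, -0.0, -1.0]]
[[1.0, -0.06, 0.01], [-0.0, -0.0, -1.0]]
[[1.0, 0.02, 0.0], [-0.0, -0.0, -1.0]]
[[1.0, 0.11, 0.01], [-0.0, -0.0, -1.0]]
[[1.0, 0.2, 0.0], [-0.0, -0.0, -1.0]]
[[1.0, 0.29, 0.01], [-0.0, -0.0, -1.0]]
[[1.0, 0.39, 0.01], [-0.0, -0.0, -1.0]]
[[1.0, 0.49, 0.0], [-0.0, -0.0, -1.0]]
[[1.0, 0.61, 0.01], [-0.0, -0.0, -1.0]]
[[1.0, 0.74, 0.01], [-0.0, -0.01, -1.0]]
[[1.0, 0.88, 0.0], [-0.0, -0.0, -0.88]]
[[0.98, 1.0, 0.01], [-0.0, -0.0, 0.0]]
[[0.98, 1.0, 0.0], [-0.0, -0.0, 0.0]]
[[0.97, 1.0, 0.01], [-0.0, -0.0, 0.0]]
[[0.98, 1.0, 0.0], [-0.0, -0.0, 0.0]]
[[0.97, 1.0, 0.01], [-0.0, -0.0, 0.0]]
[[0.55, 0.56, -0.0], [-0.0, -0.0, 0.0]]
```

>>> carry_out(
  moves=[
    {"grip":-0.4,"offset":[1,-0.44,0],"delta_rot":[0,0,-1]},
    {"grip":-0.4,"offset":[1,-0.34,0],"delta_rot":[0,0,-1]},
    {"grip":-0.4,"offset":[1,-0.24,0],"delta_rot":[0,0,-1]},
    {"grip":-0.4,"offset":[1,-0.15,0],"delta_rot":[0,0,-1]},
    {"grip":-0.4,"offset":[1,-0.06,0],"delta_rot":[0,0,-1]},
  ],
)

```text
clock: 0.6
ee_pos: [292.8, -417.3, 201.1]
eef_rot: [[0.682, 0.732, -0.002], [0.732, -0.682, 0.004], [0.001, -0.004, -1.0]]
force: [0.1, -0.5, 0.5]
grip_width: 59.5
```

>>> carry_out(
  moves=[
    {"grip":-0.4,"offset":[1,0,0],"delta_rot":[0,0,-1]},
    {"grip":-0.4,"offset":[1,0.1,0],"delta_rot":[0,0,-1]},
    {"grip":-0.4,"offset":[1,0.2,0],"delta_rot":[0,0,-1]},
    {"grip":-0.4,"offset":[1,0.3,0],"delta_rot":[0,0,-1]},
    {"grip":-0.4,"offset":[1,0.4,0],"delta_rot":[0,0,-1]},
  ],
)

```text
clock: 1.1
ee_pos: [384.2, -319.4, 200.1]
eef_rot: [[0.291, 0.957, -0.004], [0.957, -0.291, 0.006], [0.004, -0.005, -1.0]]
force: [0.6, -0.7, 0.2]
grip_width: 59.7
```

```bash
python3 plan.py 606 -105 150 90.8 20
```

```text
now 1.1 [ 384.2 -319.4  200.1] end [ 606.1 -105.   149.9] yaw 90.8 left 0.1
[[1.0, 0.56, 0.19], [-0.01, -0.02, -1.0]]
[[1.0, 0.68, 0.2], [-0.02, -0.02, -1.0]]
[[1.0, 0.81, 0.21], [-0.01, -0.01, -1.0]]
[[1.0, 0.97, 0.23], [-0.01, -0.01, -0.54]]
[[0.94, 1.0, 0.22], [-0.0, 0.0, -0.0]]
[[0.94, 1.0, 0.22], [-0.0, 0.0, -0.0]]
[[0.94, 1.0, 0.22], [-0.0, 0.0, -0.0]]
[[0.94, 1.0, 0.22], [-0.0, 0.0, -0.0]]
[[0.95, 1.0, 0.23], [-0.0, 0.0, -0.0]]
[[0.3, 0.32, 0.07], [-0.0, 0.0, -0.0]]
```

>>> carry_out(
  moves=[
    {"grip":-0.4,"offset":[1,0.56,0.2],"delta_rot":[0,0,-1]},
    {"grip":-0.4,"offset":[1,0.7,0.2],"delta_rot":[0,0,-1]},
    {"grip":-0.4,"offset":[1,0.8,0.2],"delta_rot":[0,0,-1]},
    {"grip":-0.4,"offset":[1,1,0.2],"delta_rot":[0,0,-0.55]},
    {"grip":-0.4,"offset":[0.9,1,0.2],"delta_rot":[0,0,0]},
  ],
)

```text
clock: 1.6
ee_pos: [502.9, -203.4, 174.1]
eef_rot: [[-0.03, 1.0, -0.004], [1.0, 0.03, 0.006], [0.006, -0.004, -1.0]]
force: [-0.7, -0.6, 0.3]
grip_width: 59.5
```

>>> carry_out(
  moves=[
    {"grip":-0.4,"offset":[0.8,1,0.2],"delta_rot":[0,0,0]},
    {"grip":-0.4,"offset":[0.8,1,0.2],"delta_rot":[0,0,0]},
    {"grip":-0.4,"offset":[0.8,1,0.2],"delta_rot":[0,0,0]},
    {"grip":-0.4,"offset":[0.3,0.3,0],"delta_rot":[0,0,0]},
    {"grip":-0.4,"offset":[0,0,0],"delta_rot":[0,0,0]},
  ],
)

```text
clock: 2.1
ee_pos: [586.8, -126.8, 156.1]
eef_rot: [[-0.034, 0.999, -0.008], [0.999, 0.034, 0.007], [0.008, -0.008, -1.0]]
force: [-0.4, -0.7, -0.4]
grip_width: 60.0
```

```bash
python3 - <<'E'
from h import *
c=imaging.get_image('wrist'); cv2.imwrite('pics/wrist1.png',c['frame'][:,:,::-1])
import pickle; pickle.dump(c,open('wrist.pkl','wb'))
E
python3 plan.py 606 -108 5 90.8 10 25
```

```text
now 2.15 [ 586.3 -127.3  156. ] end [ 606. -108.    5.] yaw 90.8 left 0.1
[[0.11, 0.14, 0.98], [-0.09, -0.09, 0.22]]
[[0.12, 0.13, 0.98], [-0.0, 0.0, 0.0]]
[[0.13, 0.13, 0.98], [-0.0, 0.0, 0.0]]
[[0.12, 0.13, 0.98], [-0.0, 0.0, 0.0]]
[[0.13, 0.13, 0.98], [-0.0, 0.0, 0.0]]
[[0.12, 0.13, 0.98], [-0.0, 0.0, 0.0]]
[[0.02, 0.02, 0.16], [-0.0, 0.0, 0.0]]
```

View pics/wrist1.png

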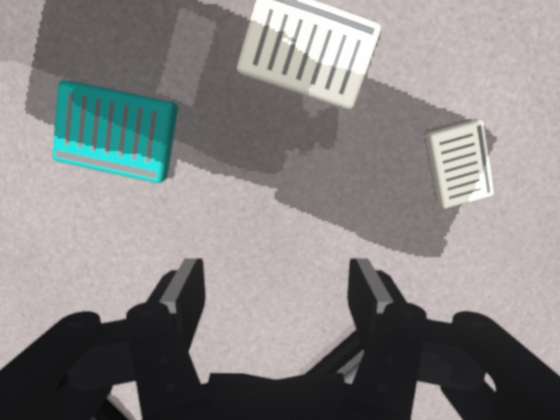

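The wrist view shows the cartridge's near edge at (240,72)–(357,107). The teal and small look-alikes are clear to the left and right, and the fingers straddle the push line. I descend behind it.

>>> carry_out(
  moves=[
    {"grip":-0.4,"offset":[0.1,0.16,1],"delta_rot":[-0.1,-0.1,0.2]},
    {"grip":-0.4,"offset":[0.1,0.16,1],"delta_rot":[0,0,0]},
    {"grip":-0.4,"offset":[0.1,0.16,1],"delta_rot":[0,0,0]},
    {"grip":-0.4,"offset":[0.1,0.16,1],"delta_rot":[0,0,0]},
    {"grip":-0.4,"offset":[0.1,0.16,0.9],"delta_rot":[0,0,0]},
  ],
)

```text
clock: 2.65
ee_pos: [604.8, -120.9, 34.9]
eef_rot: [[-0.01, 1.0, 0.007], [1.0, 0.01, -0.005], [-0.005, 0.007, -1.0]]
force: [-0.5, 0.4, 0.2]
grip_width: 59.6
```

```bash
python3 plan.py 606 -100 8 90.8 5 20
python3 - <<'E'
from h import *
import pickle; c=pickle.load(open('wrist.pkl','rb'))
for p in [(240,72),(357,107),(379,30)]: print(cast(c,*p,22).round(0))
E
```

```text
now 2.65 [ 604.8 -120.9   34.9] end [ 605.9 -100.     8.1] yaw 90.8 left 0.1
[[0.49, 0.03, 0.63], [0.09, 0.06, -0.05]]
[[0.35, 0.02, 0.44], [-0.0, -0.0, 0.0]]
[554. -33.  22.]
[649. -57.  22.]
[662.   3.  22.]
```

>>> carry_out(
  moves=[
    {"grip":-0.4,"offset":[0.4,0,0.6],"delta_rot":[0.1,0.05,0]},
    {"grip":-0.4,"offset":[0.4,0,0.4],"delta_rot":[0,0,0]},
    {"grip":-0.4,"offset":[0.5,0,0],"delta_rot":[0,0,0]},
    {"grip":-0.4,"offset":[0.5,0,0],"delta_rot":[0,0,0]},
    {"grip":-0.4,"offset":[0.3,0,0],"delta_rot":[0,0,0]},
  ],
)

```text
clock: 3.15
ee_pos: [601.9, -67.2, 8.5]
eef_rot: [[-0.006, 1.0, -0.004], [1.0, 0.006, 0.0], [0.0, -0.004, -1.0]]
force: [-1.0, -0.4, 0.1]
grip_width: 59.8
```

```bash
python3 plan.py 604 -50 7 90.8 10 10|head -3
```

```text
now 3.15 [601.9 -67.2   8.5] end [604. -50.   7.] yaw 90.8 left 0.1
[[0.4, 0.05, 0.03], [-0.05, -0.0, -0.09]]
[[0.29, 0.04, 0.03], [0.0, -0.0, 0.0]]
```

>>> carry_out(
  moves=[
    {"grip":-0.4,"offset":[0.4,0.1,0],"delta_rot":[0,0,-0.1]},
    {"grip":-0.4,"offset":[0.3,0.05,0],"delta_rot":[0,0,0]},
    {"grip":-0.4,"offset":[0.3,0,0],"delta_rot":[0,0,0]},
    {"grip":-0.4,"offset":[0.3,0,0],"delta_rot":[0,0,0]},
    {"grip":-0.4,"offset":[0.3,-0.05,0],"delta_rot":[0,0,0]},
  ],
)

```text
clock: 3.65
ee_pos: [605.5, -23.1, 11.0]
eef_rot: [[-0.017, 1.0, -0.0], [1.0, 0.017, -0.0], [-0.0, -0.0, -1.0]]
force: [-0.5, 0.2, 0.3]
grip_width: 59.6
```

>>> carry_out(
  moves=[
    {"grip":-0.4,"offset":[0.3,-0.05,0],"delta_rot":[0,0,0]},
    {"grip":-0.4,"offset":[0.3,-0.05,0],"delta_rot":[0,0,0]},
    {"grip":-0.4,"offset":[0.3,-0.05,0],"delta_rot":[0,0,0]},
    {"grip":-0.4,"offset":[0.3,-0.05,0],"delta_rot":[0,0,0]},
    {"grip":-0.4,"offset":[0.3,-0.05,0],"delta_rot":[0,0,0]},
  ],
)

```text
clock: 4.15
ee_pos: [597.7, 17.4, 10.8]
eef_rot: [[-0.017, 1.0, -0.001], [1.0, 0.017, -0.0], [-0.0, -0.001, -1.0]]
force: [0.3, 0.6, -0.0]
grip_width: 59.7
```

```bash
cat > cart.py <<'E'
from h import *
import sys
c=imaging.get_image('top'); f=c['frame']; cv2.imwrite(f'pics/{sys.argv[1]}.png',cv2.resize(f[130:260,155:345],None,fx=4,fy=4)[:,:,::-1])
hsv=cv2.cvtColor(f,cv2.COLOR_RGB2HSV)
w=((hsv[:,:,2]>140)&(hsv[:,:,1]<60)).astype(np.uint8)
w[:,:243]=0;w[:160]=0;w[225:]=0;w[:,310:]=0
w=cv2.morphologyEx(w,cv2.MORPH_CLOSE,np.ones((5,5)))
for k in cv2.findContours(w,0,1)[0]:
    if cv2.contourArea(k)<60: continue
    r=cv2.minAreaRect(np.array([cast(c,u,v,22)[:2] for u,v in k[:,0]],np.float32)); print(r)
s=manip.read_state();print(s['clock'],np.round(s['ee_pos'],1),s['force'])
E
python3 cart.py c1
```

```text
4.2 [597.4  18.5  10.8] [-0.11312332  0.8859378  -0.70501899]
```

View pics/c1.png

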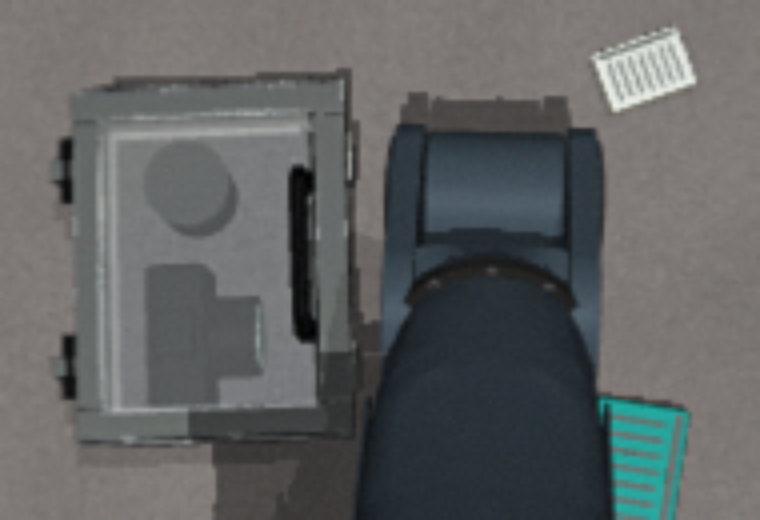

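The top view is blocked by the arm over the cartridge, so I check with the wrist and side cameras together.

```bash
cat > two.py <<'E'
from h import *
import sys
w=imaging.get_image('wrist')['frame'];s=imaging.get_image('side')['frame']
cv2.imwrite(f'pics/{sys.argv[1]}.png',np.hstack([cv2.resize(w,(400,300),interpolation=3),cv2.resize(s[150:360,120:400],(400,300))])[:,:,::-1])
E
python3 two.py d1
```

```text
(no output)
```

View pics/d1.png

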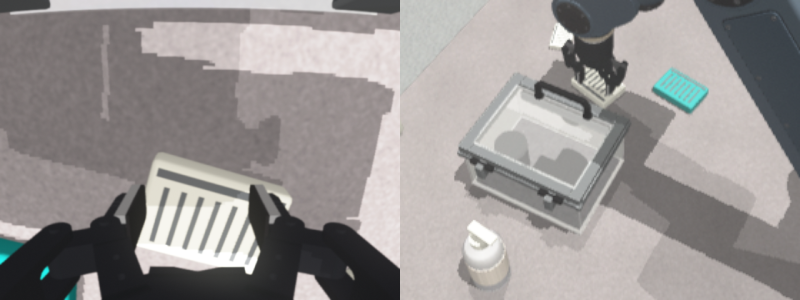

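The wrist view shows the cartridge still tilted, with its far corners at wrist pixels (220,217) and (406,259). The side view shows it below the fingers. I'll get numbers from a wrist cast.

```bash
cat > wc.py <<'E'
from h import *
c=imaging.get_image('wrist'); f=c['frame']; hsv=cv2.cvtColor(f,cv2.COLOR_RGB2HSV)
s=manip.read_state(); print(s['clock'],np.round(s['ee_pos'],1),np.round(s['force'],1))
d=c['depth']; P=[]
for v in range(0,420,3):
    for u in range(0,560,3):
        p=cast(c,u,v)
        if d[v,u]>0 and 17<p[2]<26 and s['ee_pos'][1]-60<p[1]<s['ee_pos'][1]+140 and 500<p[0]<700 and hsv[v,u,2]>130 : P.append(p)
P=np.array(P,np.float32); print(len(P)); r=cv2.minAreaRect(P[:,:2]); print(r,np.round(cv2.boxPoints(r)).tolist())
print('extremes', [np.round(P[i]).tolist() for i in (P[:,0].argmin(),P[:,0].argmax(),P[:,1].argmin(),P[:,1].argmax())])
E
python3 wc.py
```

```text
4.35 [597.9  16.9  10.9] [-0.2  0.1 -0.2]
2041Traceback (most recent call last):
  File "wc.py", line 9, in <module>
    P=np.array(P,np.float32); print(len(P)); r=cv2.minAreaRect(P[:,:2]); print(r,np.round(cv2.boxPoints(r)).tolist())
                                               ~~~~~~~~~~~~~~~^^^^^^^^^
cv2.error: OpenCV(4.12.0) /io/opencv/modules/imgproc/src/convhull.cpp:143: error: (-215:Assertion failed) total >= 0 && (depth == CV_32F || depth == CV_32S) in function 'convexHull'
```

```bash
sed -i 's/P\[:,:2\])/np.ascontiguousarray(P[:,:2]))/' wc.py; python3 wc.py
```

```text
4.4 [597.9  16.7  10.9] [ 0.4  0.6 -0.3]
1998
((592.4326782226562, 42.54192352294922), (164.16419982910156, 172.8711395263672), 0.8147615194320679) [[509.0, 128.0], [512.0, -45.0], [676.0, -43.0], [673.0, 130.0]]
extremes [[509.0, 128.0, 19.0], [673.0, 130.0, 19.0], [615.0, -43.0, 23.0], [666.0, 130.0, 17.0]]
```

The fingers are over the cartridge. At a 60 mm opening the tips stand about 9 mm behind the TCP, so they rode over its top. I lift, then re-measure.

>>> carry_out(
  moves=[
    {"grip":-0.4,"offset":[0,0,-0.5],"delta_rot":[0,0,0]},
    {"grip":-0.2,"offset":[-0.5,0,-1],"delta_rot":[0,0,0]},
    {"grip":0,"offset":[-1,0,-1],"delta_rot":[0,0,0]},
    {"grip":0,"offset":[-1,0,-1],"delta_rot":[0,0,0]},
    {"grip":0,"offset":[-1,0,0],"delta_rot":[0,0,0]},
  ],
)

```text
clock: 4.9
ee_pos: [599.7, -72.6, 104.8]
eef_rot: [[-0.019, 1.0, -0.0], [1.0, 0.019, -0.001], [-0.001, -0.0, -1.0]]
force: [1.3, 0.0, 0.4]
grip_width: 42.7
```

>>> carry_out(
  moves=[
    {"grip":0,"offset":[-1,0,0],"delta_rot":[0,0,0]},
    {"grip":0,"offset":[-1,0,0],"delta_rot":[0,0,0]},
    {"grip":0,"offset":[0,0,0],"delta_rot":[0,0,0]},
  ],
)

```text
clock: 5.2
ee_pos: [601.5, -128.5, 109.6]
eef_rot: [[-0.016, 1.0, 0.005], [1.0, 0.016, -0.003], [-0.003, 0.005, -1.0]]
force: [-0.3, 0.6, -0.4]
grip_width: 43.1
```

```bash
cat > wc.py <<'E'
from h import *
import sys
c=imaging.get_image('wrist'); f=c['frame']; d=c['depth']
s=manip.read_state(); print(s['clock'],np.round(s['ee_pos'],1),np.round(s['force'],1),s['grip_width'])
m=np.zeros(d.shape,np.uint8)
for v in range(0,420):
    for u in range(0,560):
        if d[v,u]>0:
            p=cast(c,u,v); m[v,u]=17<p[2]<26 and p[1]<127 and 520<p[0]<690
m=cv2.morphologyEx(m,cv2.MORPH_OPEN,np.ones((5,5)))
for k in cv2.findContours(m,0,1)[0]:
    if cv2.contourArea(k)<400: continue
    P=np.array([cast(c,u,v,22)[:2] for u,v in k[:,0]],np.float32); r=cv2.minAreaRect(P); print(r,np.round(cv2.boxPoints(r)).tolist())
cv2.imwrite(f'pics/{sys.argv[1]}.png',f[:,:,::-1])
E
python3 wc.py w2
```

```text
5.25 [ 601.5 -127.2  109.5] [0.3 0.1 0.2] 42.87487541213476
((606.899658203125, -13.481731414794922), (68.65930938720703, 99.02513122558594), 74.94805145263672) [[550.0, -34.0], [646.0, -59.0], [664.0, 7.0], [568.0, 33.0]]
```

The cartridge has not moved and still sits at (607,-13). I now go lower with the narrower opening, watching force for desk contact.

>>> carry_out(
  moves=[
    {"grip":0,"offset":[0.2,0.1,1],"delta_rot":[0,0,0]},
    {"grip":0,"offset":[0.2,0.1,1],"delta_rot":[0,0,0]},
    {"grip":0,"offset":[0.2,0,1],"delta_rot":[0,0,0]},
    {"grip":0,"offset":[0.2,0,1],"delta_rot":[0,0,0]},
    {"grip":0,"offset":[0,0,0],"delta_rot":[0,0,0]},
  ],
)

```text
clock: 5.75
ee_pos: [608.2, -104.4, 10.2]
eef_rot: [[-0.016, 1.0, 0.009], [1.0, 0.016, -0.003], [-0.003, 0.009, -1.0]]
force: [-1.0, -0.0, -0.2]
grip_width: 42.6
```

>>> carry_out(
  moves=[
    {"grip":0,"offset":[0,0,0.15],"delta_rot":[0,0,0]},
    {"grip":0,"offset":[0,0,0.1],"delta_rot":[0,0,0]},
    {"grip":0,"offset":[0,0,0],"delta_rot":[0,0,0]},
  ],
)

```text
clock: 6.05
ee_pos: [609.7, -104.1, 6.8]
eef_rot: [[-0.017, 1.0, 0.012], [1.0, 0.017, -0.004], [-0.004, 0.012, -1.0]]
force: [0.1, -0.5, 0.0]
grip_width: 42.5
```

>>> carry_out(
  moves=[
    {"grip":0,"offset":[0,-0.05,0.25],"delta_rot":[0.1,0.1,0]},
    {"grip":0,"offset":[0,0,0.2],"delta_rot":[0.05,0.05,0]},
    {"grip":0,"offset":[0,0,0],"delta_rot":[0,0,0]},
  ],
)

```text
clock: 6.35
ee_pos: [609.6, -104.6, -3.3]
eef_rot: [[-0.017, 1.0, 0.0], [1.0, 0.017, 0.01], [0.01, 0.0, -1.0]]
force: [-0.1, 0.7, -0.0]
grip_width: 42.3
```

Run:
```python
from h import *
c=imaging.get_image('wrist')
cv2.imwrite('pics/w3.png',c['frame'][:,:,::-1])
s=manip.read_state();print(s['ee_pos'],s['force'],s['eef_rot'])
d=c['depth']
# finger tip heights: lowest above-desk points near the tcp
Q=np.array([cast(c,u,v) for v in range(200,420,2) for u in range(100,460,2) if d[v,u]>0])
k=(abs(Q[:,1]-s['ee_pos'][1])<25)&(abs(Q[:,0]-s['ee_pos'][0])<50)
print(np.histogram(Q[k,2],bins=np.arange(-4,60,4)))
```

```text
[ 609.66638157 -104.68824895   -3.07774403] [-0.08331178 -0.50280758 -0.68733845] [[-1.68324935e-02  9.99858097e-01  6.72969467e-04]
 [ 9.99815228e-01  1.68255151e-02  9.29582815e-03]
 [ 9.28318599e-03  8.29317088e-04 -9.99956566e-01]]
(array([1987, 2046,    0,    0,    0,    0,    0,   15,   40,   91,   97,
        121,  126,  141,  157]), array([-4,  0,  4,  8, 12, 16, 20, 24, 28, 32, 36, 40, 44, 48, 52, 56]))
```

>>> carry_out(
  moves=[
    {"grip":0,"offset":[0,0,0.2],"delta_rot":[0,0,0]},
    {"grip":0,"offset":[0,0,0.1],"delta_rot":[0,0,0]},
    {"grip":0,"offset":[0,0,0],"delta_rot":[0,0,0]},
  ],
)

```text
clock: 6.7
ee_pos: [609.7, -104.7, -11.2]
eef_rot: [[-0.017, 1.0, 0.001], [1.0, 0.017, 0.009], [0.009, 0.001, -1.0]]
force: [0.0, 0.4, 0.0]
grip_width: 42.8
```

View pics/w3.png

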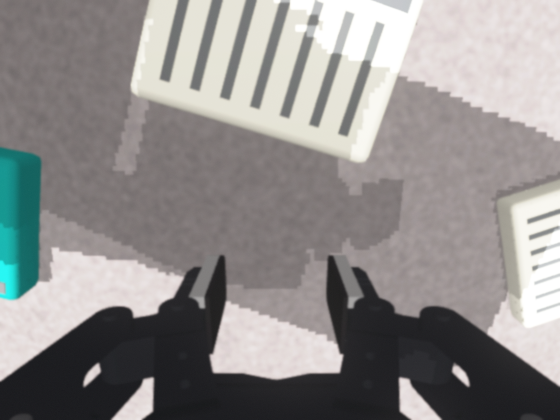

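The wrist view shows the fingertips at (215,260) and (338,260), with the cartridge's near edge at (135,92)–(362,160). I check the tip height by depth, and the kinematic height too.

Run:
```python
from h import *
c=imaging.get_image('wrist'); s=manip.read_state()
print(s['ee_pos'],s['force'],s['q'],c['position'])
for p in [(205,262),(215,268),(215,280),(205,300),(340,268),(350,262),(340,280),(275,240),(250,110),(350,150)]: print(p,cast(c,*p).round(1))
```

```text
[ 609.71492969 -104.73426562  -11.03881906] [-0.41514612 -0.37244509 -0.17691636] [-0.24969466  0.74772763  1.59366438  0.01273055  0.80172292 -0.27514925] [608.11987037 -36.70105411 160.08271718]
(205, 262) [582.  -95.1  30. ]
(215, 268) [586.7 -95.   35.3]
(215, 280) [588.  -95.9  43.2]
(205, 300) [586.9 -96.1  56.8]
(340, 268) [633.3 -94.5  34.9]
(350, 262) [ 645.1 -107.8   -0.9]
(340, 280) [631.7 -94.6  44.6]
(275, 240) [ 6.091e+02 -9.670e+01  3.000e-01]
(250, 110) [598.9 -38.1  21.7]
(350, 150) [636.7 -52.1  21.5]
```

Run:
```python
from h import *
c=imaging.get_image('wrist')
for u in (198,208,216,222,334,342,350):
    print(u,[(v,)+tuple(cast(c,u,v).round(0)[1:]) for v in range(250,268,2)])
t=imaging.get_image('side')
cv2.imwrite('pics/s3.png',cv2.resize(t['frame'][120:260,180:340],None,fx=4,fy=4)[:,:,::-1])
```

```text
198 [(250, np.float64(-103.0), np.float64(-0.0)), (252, np.float64(-104.0), np.float64(-0.0)), (254, np.float64(-105.0), np.float64(-1.0)), (256, np.float64(-105.0), np.float64(0.0)), (258, np.float64(-107.0), np.float64(-0.0)), (260, np.float64(-108.0), np.float64(-0.0)), (262, np.float64(-108.0), np.float64(1.0)), (264, np.float64(-110.0), np.float64(-0.0)), (266, np.float64(-111.0), np.float64(0.0))]
208 [(250, np.float64(-103.0), np.float64(-1.0)), (252, np.float64(-103.0), np.float64(1.0)), (254, np.float64(-104.0), np.float64(-0.0)), (256, np.float64(-95.0), np.float64(24.0)), (258, np.float64(-95.0), np.float64(27.0)), (260, np.float64(-95.0), np.float64(28.0)), (262, np.float64(-95.0), np.float64(29.0)), (264, np.float64(-95.0), np.float64(32.0)), (266, np.float64(-95.0), np.float64(34.0))]
216 [(250, np.float64(-103.0), np.float64(-1.0)), (252, np.float64(-103.0), np.float64(-0.0)), (254, np.float64(-104.0), np.float64(-0.0)), (256, np.float64(-95.0), np.float64(24.0)), (258, np.float64(-95.0), np.float64(27.0)), (260, np.float64(-95.0), np.float64(28.0)), (262, np.float64(-
[... 1022 characters left out ...]
loat64(-103.0), np.float64(1.0)), (256, np.float64(-94.0), np.float64(24.0)), (258, np.float64(-94.0), np.float64(27.0)), (260, np.float64(-94.0), np.float64(28.0)), (262, np.float64(-94.0), np.float64(31.0)), (264, np.float64(-94.0), np.float64(31.0)), (266, np.float64(-94.0), np.float64(34.0))]
350 [(250, np.float64(-101.0), np.float64(1.0)), (252, np.float64(-102.0), np.float64(1.0)), (254, np.float64(-103.0), np.float64(-0.0)), (256, np.float64(-104.0), np.float64(1.0)), (258, np.float64(-106.0), np.float64(-1.0)), (260, np.float64(-106.0), np.float64(1.0)), (262, np.float64(-107.0), np.float64(0.0)), (264, np.float64(-108.0), np.float64(0.0)), (266, np.float64(-94.0), np.float64(33.0))]
```

View pics/s3.png

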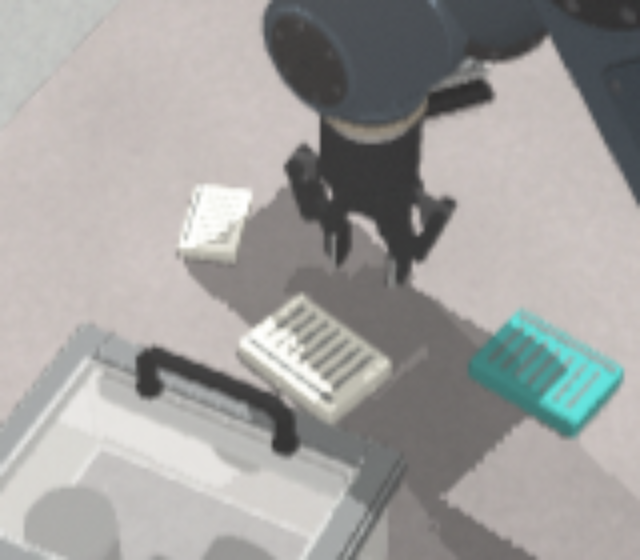

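The side view shows the tips hovering clear of the desk, behind the cartridge. Depth puts them at z≈24 while the reported TCP is -11, so the reported TCP lies about 35 mm beyond the real tips. I trust the cameras and lower gently while watching force.

>>> carry_out(
  moves=[
    {"grip":0,"offset":[0,0,0.25],"delta_rot":[0,0,0]},
    {"grip":0,"offset":[0,0,0.2],"delta_rot":[0,0,0]},
    {"grip":0,"offset":[0,0,0],"delta_rot":[0,0,0]},
  ],
)

```text
clock: 7.15
ee_pos: [610.0, -104.6, -22.7]
eef_rot: [[-0.017, 1.0, 0.002], [1.0, 0.017, 0.009], [0.009, 0.002, -1.0]]
force: [0.4, 0.3, -0.2]
grip_width: 42.9
```

```bash
cat > tip.py <<'E'
from h import *
c=imaging.get_image('wrist'); s=manip.read_state(); e=s['ee_pos']
P=np.array([cast(c,u,v) for v in range(180,300) for u in range(150,410,2) if c['depth'][v,u]>0])
k=(abs(P[:,1]-e[1]-10)<4)&(abs(P[:,0]-e[0])<45)&(P[:,2]>3)
print('TCP',e.round(1),'F',s['force'].round(1),'low tip pts',np.sort(P[k,2])[:30:6].round(1))
E
python3 tip.py
```

```text
TCP [ 610.2 -104.7  -22.4] F [ 0.8 -0.7 -0.1] low tip pts [ 9.3 10.  10.4 10.8 11.3]
```

>>> carry_out(
  moves=[
    {"grip":0,"offset":[0.3,0,0.12],"delta_rot":[0,0,0]},
    {"grip":0,"offset":[0.4,0,0.05],"delta_rot":[0,0,0]},
    {"grip":0,"offset":[0.4,0,0],"delta_rot":[0,0,0]},
    {"grip":0,"offset":[0.4,0,0],"delta_rot":[0,0,0]},
    {"grip":0,"offset":[0.3,0,0],"delta_rot":[0,0,0]},
  ],
)

```text
clock: 7.7
ee_pos: [609.5, -56.1, -26.4]
eef_rot: [[-0.016, 1.0, 0.003], [1.0, 0.016, 0.009], [0.009, 0.003, -1.0]]
force: [1.2, -0.5, 0.7]
grip_width: 43.0
```

>>> carry_out(
  moves=[
    {"grip":0,"offset":[0.3,0,0],"delta_rot":[0,0,0]},
    {"grip":0,"offset":[0.3,0,0],"delta_rot":[0,0,0]},
    {"grip":0,"offset":[0.3,-0.05,0],"delta_rot":[0,0,0]},
    {"grip":0,"offset":[0,0,0],"delta_rot":[0,0,0]},
  ],
)

```text
clock: 8.1
ee_pos: [607.9, -30.3, -25.9]
eef_rot: [[-0.018, 1.0, 0.003], [1.0, 0.018, 0.009], [0.009, 0.003, -1.0]]
force: [-0.1, 1.0, -0.5]
grip_width: 42.5
```

```bash
python3 tip.py; python3 wc.py w4
```

```text
TCP [608.1 -30.7 -25.9] F [ 0.1 -0.7 -0.9] low tip pts [ 8.  11.7 12.2 12.8 13.2]
8.2 [608.1 -31.1 -25.9] [ 0.6 -0.2  0.2] 42.687609714419104
((597.443115234375, 13.542186737060547), (97.2588882446289, 72.232177734375), 1.0644513368606567) [[548.0, 49.0], [549.0, -23.0], [647.0, -22.0], [645.0, 51.0]]
```

The push works: the cartridge is at (597,14) and aligned to 1°. I continue.

>>> carry_out(
  moves=[
    {"grip":0,"offset":[0.4,-0.05,0],"delta_rot":[0,0,0]},
    {"grip":0,"offset":[0.4,-0.05,0],"delta_rot":[0,0,0]},
    {"grip":0,"offset":[0.4,-0.05,0],"delta_rot":[0,0,0]},
    {"grip":0,"offset":[0.4,-0.05,0],"delta_rot":[0,0,0]},
    {"grip":0,"offset":[0.4,0,0],"delta_rot":[0,0,0]},
  ],
)

```text
clock: 8.7
ee_pos: [601.6, 21.2, -25.7]
eef_rot: [[-0.015, 1.0, 0.003], [1.0, 0.015, 0.008], [0.008, 0.003, -1.0]]
force: [-0.2, -0.7, -1.1]
grip_width: 42.7
```

```bash
python3 wc.py w5
```

```text
8.75 [601.6  22.7 -25.6] [ 0.2  1.5 -1.4] 43.24086756801187
((591.1185302734375, 65.04936218261719), (97.24102783203125, 71.3798828125), 0.9355872273445129) [[542.0, 100.0], [543.0, 29.0], [640.0, 30.0], [639.0, 102.0]]
```

>>> carry_out(
  moves=[
    {"grip":0,"offset":[0.35,0,0],"delta_rot":[0,0,0]},
    {"grip":0,"offset":[0.3,0,0],"delta_rot":[0,0,0]},
    {"grip":0,"offset":[0.2,0,0],"delta_rot":[0,0,0]},
    {"grip":0,"offset":[0,0,0],"delta_rot":[0,0,0]},
  ],
)

```text
clock: 9.15
ee_pos: [601.2, 46.6, -25.4]
eef_rot: [[-0.017, 1.0, 0.003], [1.0, 0.017, 0.009], [0.009, 0.003, -1.0]]
force: [-0.5, -0.8, -0.1]
grip_width: 42.6
```

```bash
python3 wc.py w6
```

```text
9.2 [601.2  46.3 -25.4] [-0.6 -1.6 -0.2] 42.474472894843316
((590.5358276367188, 90.45487976074219), (97.24896240234375, 71.75220489501953), 0.9864900708198547) [[541.0, 125.0], [543.0, 54.0], [640.0, 55.0], [639.0, 127.0]]
```

The cartridge is placed at (590.5, 90.5), turned 1° and about 4 mm from the wall. I back off, rise, and turn the jaws 90° for the handle.

>>> carry_out(
  moves=[
    {"grip":0,"offset":[-0.6,0,0],"delta_rot":[0,0,0]},
    {"grip":0,"offset":[-0.8,0,-0.4],"delta_rot":[0,0,0]},
    {"grip":0,"offset":[-0.5,0,-1],"delta_rot":[0,0,-1]},
    {"grip":0,"offset":[0,0,-1],"delta_rot":[0,0,-1]},
    {"grip":0,"offset":[0,0,-1],"delta_rot":[0,0,-1]},
  ],
)

```text
clock: 9.7
ee_pos: [599.4, -8.9, 58.2]
eef_rot: [[-0.281, 0.96, -0.004], [0.96, 0.281, 0.009], [0.01, -0.001, -1.0]]
force: [0.4, 0.5, 0.2]
grip_width: 42.9
```

>>> carry_out(
  moves=[
    {"grip":0,"offset":[0,0,-1],"delta_rot":[0,0,-1]},
    {"grip":0,"offset":[0,0,-1],"delta_rot":[0,0,-1]},
    {"grip":0,"offset":[0,0,-1],"delta_rot":[0,0,-1]},
    {"grip":0,"offset":[0,0,-1],"delta_rot":[0,0,-1]},
    {"grip":0,"offset":[0,0,-1],"delta_rot":[0,0,-1]},
  ],
)

```text
clock: 10.2
ee_pos: [598.9, -17.8, 188.6]
eef_rot: [[-0.67, 0.742, -0.004], [0.742, 0.67, 0.009], [0.009, 0.003, -1.0]]
force: [0.4, 0.1, 0.2]
grip_width: 42.6
```

```bash
python3 plan.py 588 130 205 180.8 20 35
```

```text
now 10.2 [598.9 -17.8 188.6] end [587.9 130.  205.1] yaw -179.2 left 0.1
[[1.0, 0.78, -0.13], [0.01, -0.01, -1.0]]
[[1.0, 0.93, -0.14], [0.01, -0.01, -1.0]]
[[0.91, 1.0, -0.14], [0.01, -0.01, -1.0]]
[[0.76, 1.0, -0.13], [0.01, -0.01, -1.0]]
[[0.37, 0.58, -0.08], [0.01, -0.01, -1.0]]
[[-0.0, 0.0, 0.0], [0.0, -0.01, -1.0]]
[[-0.0, 0.0, 0.0], [0.01, -0.01, -1.0]]
[[-0.0, 0.0, 0.0], [0.0, -0.01, -1.0]]
[[-0.0, 0.0, 0.0], [0.01, -0.0, -1.0]]
[[-0.0, 0.0, 0.0], [0.0, -0.01, -0.75]]
```

>>> carry_out(
  moves=[
    {"grip":0,"offset":[0.8,0.6,-0.2],"delta_rot":[0,0,-1]},
    {"grip":0,"offset":[0.8,0.7,-0.2],"delta_rot":[0,0,-1]},
    {"grip":0,"offset":[0.7,0.8,-0.2],"delta_rot":[0,0,-1]},
    {"grip":0,"offset":[0.6,0.8,0],"delta_rot":[0,0,-1]},
    {"grip":0,"offset":[0.4,0.8,0],"delta_rot":[0,0,-1]},
  ],
)

```text
clock: 10.7
ee_pos: [592.7, 101.3, 210.3]
eef_rot: [[-0.925, 0.381, 0.004], [0.381, 0.925, 0.007], [-0.001, 0.009, -1.0]]
force: [-0.3, 0.7, 0.3]
grip_width: 42.8
```

```bash
python3 plan.py 588 135 205 180.8 20 35
```

```text
now 10.7 [592.7 101.3 210.3] end [588.  135.  205.1] yaw -179.2 left 0.1
[[0.59, 1.0, 0.19], [0.02, 0.01, -1.0]]
[[0.08, 0.18, 0.03], [0.02, 0.01, -1.0]]
[[0.0, 0.0, 0.0], [0.02, 0.0, -1.0]]
[[0.0, 0.0, 0.0], [0.02, 0.01, -1.0]]
[[0.0, 0.0, 0.0], [0.01, 0.0, -0.64]]
```

>>> carry_out(
  moves=[
    {"grip":0,"offset":[0.4,0.7,0.1],"delta_rot":[0,0,-1]},
    {"grip":0,"offset":[0.2,0.4,0.1],"delta_rot":[0,0,-1]},
    {"grip":0,"offset":[0,0,0],"delta_rot":[0,0,-1]},
    {"grip":0,"offset":[0,0,0],"delta_rot":[0,0,-0.9]},
    {"grip":0,"offset":[0,0,0],"delta_rot":[0,0,-0.3]},
  ],
)

```text
clock: 11.2
ee_pos: [588.8, 129.9, 205.5]
eef_rot: [[-1.0, 0.007, 0.005], [0.007, 1.0, 0.008], [-0.005, 0.008, -1.0]]
force: [0.2, -0.2, -0.2]
grip_width: 42.6
```

Run:
```python
from h import *
c=imaging.get_image('wrist'); s=manip.read_state(); print(s['ee_pos'],s['eef_rot'][:,0])
cv2.imwrite('pics/w7.png',c['frame'][:,:,::-1])
d=c['depth']
P=np.array([np.r_[cast(c,u,v),u,v] for v in range(0,420,2) for u in range(0,560,2) if d[v,u]>0])
k=(P[:,2]>160)&(P[:,2]<190)&(abs(P[:,0]-588)<75)&(abs(P[:,1]-145)<30)
Q=P[k]; print(len(Q),Q.min(0).round(0),Q.max(0).round(0),np.median(Q,0).round(1)); T=Q[Q[:,2]>176]; print(len(T),np.median(T,0).round(1))
if len(T): print(cv2.minAreaRect(T[:,:2].astype(np.float32)))
```

```text
[588.89406809 129.7597833  205.50175401] [-0.99996364  0.00720261 -0.00456445]
1005 [534. 141. 160. 296. 130.] [648. 155. 184. 320. 312.] [581.7 147.5 181.3 308.  218. ]
914 [585.5 147.8 181.5 308.  226. ]
((591.6194458007812, 148.3789825439453), (104.45661926269531, 12.384255409240723), 0.5760957598686218)
```

View pics/w7.png

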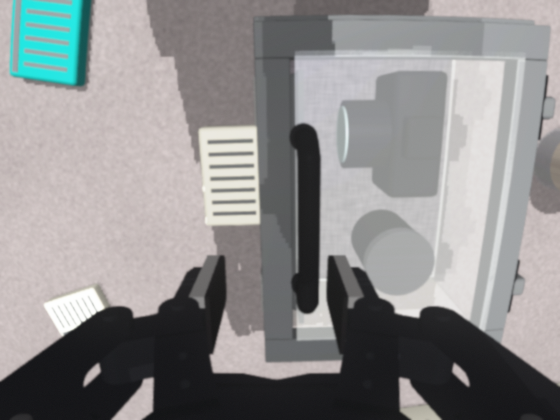

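The wrist view shows the bar upright at column 308, rows 130–312, and the cartridge at (230,175) against the front, centred on the handle. Bar centre is about (591,148), top at 183, which matches 176+6.5. I centre over it and descend.

>>> carry_out(
  moves=[
    {"grip":0,"offset":[-0.1,0.4,0],"delta_rot":[0,0,0]},
    {"grip":0,"offset":[0,0.4,0],"delta_rot":[0,0,0]},
    {"grip":0,"offset":[0,0,0.6],"delta_rot":[0,0,0]},
    {"grip":0,"offset":[0,0,0.6],"delta_rot":[0,0,0]},
    {"grip":0,"offset":[0,0,0],"delta_rot":[0,0,0]},
  ],
)

```text
clock: 11.75
ee_pos: [592.9, 150.9, 175.4]
eef_rot: [[-1.0, 0.013, 0.006], [0.013, 1.0, 0.008], [-0.006, 0.008, -1.0]]
force: [-0.7, -0.6, 0.3]
grip_width: 43.0
```

```bash
python3 plan.py 591 148 128 180.6 5 15
python3 - <<'E'
from h import *
c=imaging.get_image('wrist'); s=manip.read_state(); e=s['ee_pos']; d=c['depth']
P=np.array([cast(c,u,v) for v in range(150,320) for u in range(150,410,2) if d[v,u]>0])
k=(abs(P[:,0]-e[0]+10)<4)&(abs(P[:,1]-e[1])<45)&(abs(P[:,1]-148)>12)&(P[:,2]>145)
print(s['force'].round(1),np.sort(P[k,2])[:30:6].round(0), P[k][:,1].min(),P[k][:,1].max())
E
```

```text
now 11.75 [592.9 150.9 175.4] end [591.  148.  128.1] yaw -179.4 left 0.1
[[0.03, -0.04, 0.6], [0.09, 0.07, -0.27]]
[[0.02, -0.04, 0.6], [0.0, -0.0, 0.0]]
[[0.03, -0.03, 0.6], [0.0, -0.0, 0.0]]
[[0.0, -0.01, 0.09], [0.0, -0.0, 0.0]]
[-0.3 -0.8  0.1] [207. 208. 208. 209. 209.] 110.53828810278641 190.8446339311118
```

>>> carry_out(
  moves=[
    {"grip":0,"offset":[0,0,0.6],"delta_rot":[0.1,0.1,-0.1]},
    {"grip":0,"offset":[0,-0.1,0.5],"delta_rot":[0,0,0]},
    {"grip":0,"offset":[0,-0.05,0.5],"delta_rot":[0,0,0]},
    {"grip":0,"offset":[0,0,0.3],"delta_rot":[0,0,0]},
    {"grip":0,"offset":[0,0,0],"delta_rot":[0,0,0]},
  ],
)

```text
clock: 12.3
ee_pos: [594.0, 147.3, 126.0]
eef_rot: [[-1.0, 0.004, -0.001], [0.004, 1.0, -0.001], [0.001, -0.001, -1.0]]
force: [-0.8, 0.6, 0.4]
grip_width: 42.8
```

>>> carry_out(
  moves=[
    {"grip":1,"offset":[0,0,0],"delta_rot":[0,0,0]},
    {"grip":1,"offset":[0,0,0],"delta_rot":[0,0,0]},
    {"grip":1,"offset":[0,0,0],"delta_rot":[0,0,0]},
    {"grip":1,"offset":[0,0,0],"delta_rot":[0,0,0]},
    {"grip":1,"offset":[0,0,0],"delta_rot":[0,0,0]},
  ],
)

```text
clock: 12.8
ee_pos: [594.2, 149.2, 126.3]
eef_rot: [[-1.0, 0.003, -0.0], [0.003, 1.0, 0.002], [0.0, 0.002, -1.0]]
force: [1.7, 0.9, -4.4]
grip_width: 11.3
```

The bar is gripped at a width of 11.3. I lift slowly along the arc.

>>> carry_out(
  moves=[
    {"grip":1,"offset":[0,0,-0.1],"delta_rot":[0,0,0]},
    {"grip":1,"offset":[0,0.02,-0.1],"delta_rot":[0,0,0]},
    {"grip":1,"offset":[0,0.02,-0.1],"delta_rot":[0,0,0]},
  ],
)

```text
clock: 13.1
ee_pos: [594.0, 150.4, 130.0]
eef_rot: [[-1.0, 0.003, -0.001], [0.003, 1.0, 0.002], [0.001, 0.002, -1.0]]
force: [6.8, 2.9, -16.3]
grip_width: 11.3
```

>>> carry_out(
  moves=[
    {"grip":1,"offset":[0,0.04,-0.15],"delta_rot":[0,0,0]},
    {"grip":1,"offset":[0,0.04,-0.15],"delta_rot":[0,0,0]},
    {"grip":1,"offset":[0,0.04,-0.15],"delta_rot":[0,0,0]},
  ],
)

```text
clock: 13.4
ee_pos: [593.9, 153.7, 138.9]
eef_rot: [[-1.0, 0.003, -0.003], [0.003, 1.0, 0.002], [0.003, 0.002, -1.0]]
force: [1.0, 3.1, -5.3]
grip_width: 11.2
```

>>> carry_out(
  moves=[
    {"grip":1,"offset":[0,0.07,-0.15],"delta_rot":[0,0,0]},
    {"grip":1,"offset":[0,0.07,-0.15],"delta_rot":[0,0,0]},
    {"grip":1,"offset":[0,0.07,-0.15],"delta_rot":[0,0,0]},
    {"grip":1,"offset":[0,0.06,-0.15],"delta_rot":[0,0,0]},
    {"grip":1,"offset":[0,0.05,-0.1],"delta_rot":[0,0,0]},
  ],
)

```text
clock: 13.9
ee_pos: [593.8, 162.6, 157.7]
eef_rot: [[-1.0, 0.002, -0.003], [0.002, 1.0, 0.002], [0.003, 0.002, -1.0]]
force: [1.2, 2.4, -7.2]
grip_width: 11.0
```

>>> carry_out(
  moves=[
    {"grip":1,"offset":[0,0,0],"delta_rot":[0,0,0]},
    {"grip":1,"offset":[0,0,0],"delta_rot":[0,0,0]},
    {"grip":1,"offset":[0,0,0],"delta_rot":[0,0,0]},
  ],
)

```text
clock: 14.2
ee_pos: [593.8, 162.7, 158.0]
eef_rot: [[-1.0, 0.002, -0.003], [0.002, 1.0, 0.002], [0.003, 0.002, -1.0]]
force: [2.7, 2.5, -6.9]
grip_width: 11.0
```

Run:
```python
from h import *
s=manip.read_state(); print(s['clock'],s['ee_pos'],s['force'],s['grip_width'])
w=imaging.get_image('wrist');t=imaging.get_image('side')
cv2.imwrite('pics/e1.png',np.hstack([cv2.resize(w['frame'],(400,300),interpolation=3),cv2.resize(t['frame'][130:340,120:400],(400,300))])[:,:,::-1])
for c in (w,imaging.get_image('top')):
    d=c['depth']
    P=np.array([cast(c,u,v) for v in range(0,420,2) for u in range(0,560,2) if d[v,u]>0])
    # lid frame strips on the two sides, and front
    for x0,x1 in ((466,482),(700,716)):
        k=(P[:,0]>x0)&(P[:,0]<x1)&(P[:,1]>115)&(P[:,1]<315)&(P[:,2]>125)&(P[:,2]<195)
        if k.sum()>20: a=np.polyfit(P[k,1],P[k,2],1); print('slope',k.sum(),-a[0].round(3),'z at y=125',np.polyval(a,125).round(0))
    k=(abs(P[:,0]-590)<70)&(P[:,1]<128)&(P[:,1]>40)&(P[:,2]>17)&(P[:,2]<26)
    if k.sum()>50: print('cart',k.sum(),cv2.minAreaRect(P[k][:,:2].astype(np.float32).copy()),np.median(P[k,2]))
```

```text
14.2 [593.8304066  162.70907533 158.00444276] [ 2.70658039  2.45834102 -6.9035787 ] 10.976235031755477
slope 834 0.192 z at y=125 173.0
cart 970 ((589.6608276367188, 72.91581726074219), (97.54015350341797, 31.717824935913086), 1.3004631996154785) 22.14427424497893
slope 31 0.245 z at y=125 181.0
slope 48 0.167 z at y=125 170.0
cart 121 ((588.3504638671875, 88.76649475097656), (54.394962310791016, 96.98113250732422), 88.98912811279297) 21.56768741490032
```

View pics/e1.png

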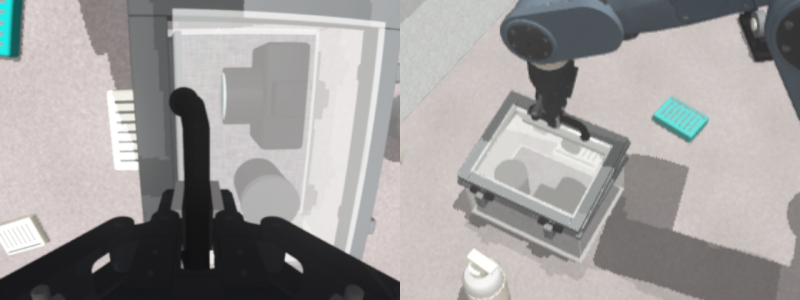

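The view shows the fingers on the bar at wrist (195,200) and the lid ajar. Its slope is 0.19 rad, and the cartridge lies flat against the front at (122,130).

```bash
python3 -c "
from plant import manip,ticket
s=manip.read_state();print(s['ee_pos'],s['force'],s['joint_velocities'].round(3)); print(ticket.sign_off())"
```

```text
[593.79885548 162.70259729 157.97080459] [ 2.02921884  2.40544096 -6.07201603] [ 0.    -0.002 -0.001 -0.001  0.001  0.   ]
the job is handed in; nothing more can be done
None
```

I slid the larger white cartridge up against the middle of the box front. Then I pulled the lid past its seal and handed in while still holding it ajar. Everything finished by about 14 s of the 58 s allowed.

**Last checks**
- **Lid:** about 0.19 rad open (roughly 38 mm at the front edge), from the wrist camera's 834 depth points. The sparse top-view fits were rougher, at 0.245 and 0.167 rad. The arm was still, with about 6–7 N pulling down on the tool.
- **Seal:** the pull read 16 N as I lifted, then fell to about 5 N once the lid came free.
- **Cartridge:** flat, turned about 1°, within about 3 mm of the middle of the front. Its gap to the wall is about 4 mm, estimated to a few mm.
- **Bystanders:** I did not re-measure the pump bottle, tape dispenser or stapler at the end. The arm passed above them and never worked near them.

**What went wrong or disagreed**
- **First push missed:** it passed over the cartridge without moving it.
- **TCP reading:** depth showed the real fingertips about 32–35 mm short of the reported TCP at 43 mm opening. That is far more than the 13 mm swing described. I used the camera-measured tip height from then on, and the second push worked.
- **Grip width:** it read 11 mm on the 13 mm bar, but the hold was steady.

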